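# Find the rotor's heavy side and hold it down

### The job

Free the rotor on the small blue balancing stand: pull the red-knobbed lock pin up out of its guide tube, stand it in the yellow cup and let go of it, without knocking the cup over. Then take the black crank handle and turn the rotor at least one full turn either way, feeling in the push on the handle where its hidden heavy side is. Finish with the heavy side straight down and at rest, still gripping the crank handle: do not let go at the end.

Things in the scene. Friction and masses are not known exactly. Their poses are not given: they have to be found in the camera images.
- rotor_stand: blue cast stand fixed to the bench, foot 74 x 104 mm (x by y); origin at the centre of its underside, z up. The rotor's shaft runs along the stand's y, 120 mm above the bench; the crank is at its -y end. Uprights and bridge lie within 47 mm of the origin along y, the crank arm at y = -71 to -82 mm
- rotor (a joint): turn of the rotor about the stand's +y axis (rad), about 0 at the start, unlimited, counts on over full turns; 0: crank handle straight above the shaft, +pi/2: handle on the stand's +x side, pi: straight below. The bearings drag: it stays wherever it is left and never swings by itself. Until the lock pin is out, the pin stands between two lugs on the drum and the rotor cannot turn
- crank_grip (a point): centre of the black crank handle, a cylinder 16 mm across and 56 mm long parallel to the shaft. It spins freely on its own spindle, so it can be gripped firmly across, from above, and carried round without turning the gripper. It goes round a circle of 36 mm radius about point crank_centre, in the upright plane square to the shaft; crank and handle weigh almost nothing
- crank_centre (a point): fixed point of the stand on the shaft's axis, level with the middle of the crank handle: 115 mm from the stand's origin along its -y, 120 mm above the bench; its axes are the stand's
- lock_pin_knob (a point): centre of the red knob (22 mm across, 30 mm high) of the steel lock pin; z runs up the pin. The knob rests on the guide tube; the shank below it is 10 mm across and 60 mm long and leaves the tube after 60 mm of straight pull. 50 g
- lock_pin_tip (a point): lower end of the lock pin, 75 mm below the knob's centre
- pin_cup: yellow steel cup standing loose on the bench, 47 mm across and 55 mm high, with a foot of 68 mm; bore 41 mm, inner floor 6 mm above the bench; origin at the centre of its underside, z up
- cup_rim (a point): centre of the cup's mouth, 55 mm above its underside
- drum_centre (a point): centre of the rotor's closed steel drum (92 mm across, 44 mm wide), on the shaft. A hidden weight is fixed inside, in a direction that differs from start to start and cannot be seen. Turning slowly takes about 7.5 N along the crank handle's circle, plus or minus about 5 N by the weight: hardest where the heavy side is level and rising, easiest where level and sinking
- guide_tube (a point): centre of the upper mouth of the upright steel guide tube on the stand's bridge above the rotor: bore 13 mm, reaching from 184 to 230 mm above the bench, on the stand's z axis
Not all that is in view belongs to the job. Several things have the shape of the pin_cup; the one meant has the colours described above.

How it is judged:
By the outcome, as a careful person would: the job done as asked, in the order asked, and still so for the second after the job is handed in, while the arm keeps its last pose, push and grip.
It also fails if it takes over 72 s, if anything falls off the work surface, if the arm or the gripper's body presses on something with over 40 N, if the wrist force passes 120 N, or if a joint passes its speed limit or range.

### The arm

A 6-joint arm with a two-finger parallel gripper is mounted at the origin on a cart in front of the work surface, level with it; the furniture and walls round the work are solid. World frame = base frame: x ahead of the robot, y to its left, z up, the work surface at z = 0. Lengths are in m, angles in rad, forces in N, time in s.
With the tool pointing down it reaches from about 0.3 to 0.775 m from the base axis. Payload 14.6 kg.
Tool frame: the origin (TCP) lies between the finger pads; the fingertips stand manip.tcp_to_tips ahead of it and the grasp point (between the pads) is the TCP (manip.tcp_to_tips is the distance from the TCP to the fingertips, in m); z points along the fingers, y is the line along which they close (so a half turn about z gives the same grasp; the last joint's range is limited). The gripper opens to 94 mm and grips with 3 to 60 N. Pads are 16 mm wide; open, the fingers measure 119 mm over their backs; the gripper's body (75 mm by 177 mm) begins 78 mm behind the grasp point.
Start: joints at [1.141, 0.3, 1.521, -0, 1.321, -0.067], TCP at [0.195, 0.514, 0.224] pointing down, gripper open.
Joint ranges: [-3.03, 3.03], [-0.79, 2.21], [0.23, 2.52], [-1.04, 4.18], [0, 3.07], [-2.55, 2.55]. Speed limits (rad/s): [2.22, 2.22, 2.57, 3.14, 3.14, 3.14].

### API

Orientations are given as a unit quaternion [x, y, z, w].
In Python, from station import manip, fingers, optics, nets gives the robot as it stands. Calls block until the motion is done:
- manip.move_ptp(position, orientation): joint-space move of the TCP to a pose.
- manip.movel(position, frame=None, velocity=0.15, contact_N=None): straight line of the TCP; frame=None keeps the orientation; velocity is the mean speed in m/s. With contact_N (N) it stops when the force on the tool has changed by that much, and returns True; else False.
- manip.goto_joints(angles): joint-space move.
- fingers.command_gripper(opening, newtons=None): finger opening in m; newtons is the grip in N (None keeps the last); returns when the fingers have stopped.
- manip.pause(seconds).
- manip.solve_ik(position, orientation): joint angles nearest the present ones, or None.
- manip.read_state(): the state.
- optics.capture(name): name is "side" or "top"; returns a dict with "color" (480x640x3 uint8, red, green, blue), "fov_y" (degrees; the focal length in pixels is half the picture's height over the tangent of half this angle, whatever the lens; pixels are square), "cx", "cy" (the principal point, pixels), "D" ([k1, k2, p1, p2, k3] as OpenCV has them; the pictures are not rectified), "eye" and "rotation" of the camera in the world. Camera axes: x right, y down, z forward; pixel columns grow to the right and rows downward; lengths in m; the calibration is good to about 2 mm. A picture is of the moment at which its call begins. There is no depth.
A pose or a line that the arm cannot do raises manip.PlanningError and nothing moves.
- manip.close_job(): hands the job in; it is judged then, once.
Trained networks look in a picture, given as the dict that the camera call returned (one of the last four; its "shot" number tells which), for a name from the list of things; names that differ only in an ending like _2 or _b are one class to them, and where a whole thing is asked for, a point or a joint stands for the part that bears it (a point fixed in the world has none). Each returns a list of dicts, best first, with "confidence" (0 to 1); they miss things now and then, are a little off and sometimes report something else, mostly with a low value. They report only what shows in the picture. A call takes as long as a camera call. They do not tell look-alikes from the thing itself.
- nets.regions_of(picture, target): "region" (480x640 bool, what is visible of it).
- nets.tip_of(picture, target): "position" ([x, y, z] in m, in world coordinates, good to about 4 mm: a listed point, or the origin of a listed thing).
The state is a dict: "time": time; "joint_positions": joint angles; "joint_vel": joint speeds; "tau": joint torques, N m; "tcp_pos": TCP position; "tool_rot": TCP orientation; "wrist_force": force on the tool from outside, world axes, zero at the start; "moment": the same for the moment, N m; "finger_gap": finger opening in m; "finger_force": force on a finger pad.
Only numpy, scipy, OpenCV 4.12 (cv2) and the standard library are available. Lean on these libraries where they do the work, as an engineer would, in place of code of your own. Each camera call takes 0.05 s, during which the arm holds its last target. There are 200 camera calls.

## Working session

There is one attempt and no reset: what is moved stays moved. The work goes in short steps, each a Python script; the robot and the scene stay as the last script left them, time stands still between calls to the robot, and variables do not carry over. Pictures are saved under pics/ and viewed, at most 10 in all, crops included, and the job is handed in when it is done.

```bash
mkdir -p pics; python3 - <<'E'
from station import manip, fingers, optics, nets
import cv2,numpy as np
print(manip.tcp_to_tips, manip.read_state())
ims=[]
for n in("side","top"):
    p=optics.capture(n); print(n,p["fov_y"],p["cx"],p["cy"],p["D"],p["eye"],p["rotation"])
    cv2.imwrite(f"pics/{n}0.png",p["color"][:,:,::-1])
    for t in("rotor_stand","lock_pin_knob","crank_grip","crank_centre","pin_cup","cup_rim","guide_tube","drum_centre"):
        print(t,[(np.round(d["position"],3).tolist(),round(d["confidence"],2)) for d in nets.tip_of(p,t)])
print(manip.read_state()["time"])
E
```

```text
0.019 {'time': 0.0, 'joint_positions': array([ 1.14140843e+00,  3.00456123e-01,  1.52157394e+00, -3.24982743e-05,
        1.32067362e+00, -6.65694898e-02]), 'joint_vel': array([-0.00019223, -0.00144095, -0.00241109,  0.00121525, -0.00044785,
        0.00126275]), 'tau': array([ 8.68230163e-04, -5.31795430e+01, -3.52741170e+01,  7.08779809e-02,
        2.43610900e-02, -6.57323335e-05]), 'tcp_pos': array([0.19509838, 0.51398559, 0.22389755]), 'tool_rot': array([ 1.80411838e-01,  9.83591002e-01, -5.42385418e-04, -1.21088556e-04]), 'wrist_force': array([-0.40732023, -0.4258358 ,  0.53046933]), 'moment': array([ 0.02357009, -0.02001949,  0.01003891]), 'finger_force': 0.0, 'finger_gap': 0.09419322717280693}
side 51.24154209821576 322.8313544683638 236.15377226566324 [0.006263 0.       0.       0.       0.      ] [0.26195919 0.98447716 0.55287155] [-0.10788952  0.84654638 -0.51556662  0.07687744]
rotor_stand [([0.505, 0.404, 0.229], 0.42)]
lock_pin_knob [([0.502, 0.409, 0.243], 0.56)]
crank_grip [([0.495, 0.293, 0.158], 0.44)]
crank_centre [([0.495, 0.294, 0.119], 0.73)]
pin_cup [([0.368, 0
[... 153 characters left out ...]
 ([0.501, 0.405, 0.116], 0.61)]
guide_tube [([0.503, 0.404, 0.23], 0.92)]
drum_centre [([0.501, 0.406, 0.119], 0.98)]
top 56.67857142379906 327.1167685967281 237.8988515512832 [-0.03024989  0.          0.          0.          0.        ] [0.39133581 0.25676401 0.99227495] [ 0.71157354 -0.70167658  0.02305909 -0.02795292]
rotor_stand [([0.5, 0.406, -0.003], 0.61)]
lock_pin_knob [([0.498, 0.408, 0.244], 0.56)]
crank_grip [([0.491, 0.29, 0.155], 0.76)]
crank_centre []
pin_cup [([0.367, 0.326, 0.001], 0.92), ([0.414, 0.123, 0.0], 0.77)]
cup_rim [([0.414, 0.124, 0.055], 0.94), ([0.371, 0.321, 0.052], 0.81)]
guide_tube [([0.499, 0.403, 0.229], 0.83)]
drum_centre [([0.503, 0.408, 0.119], 0.73)]
0.9
```

View pics/side0.png

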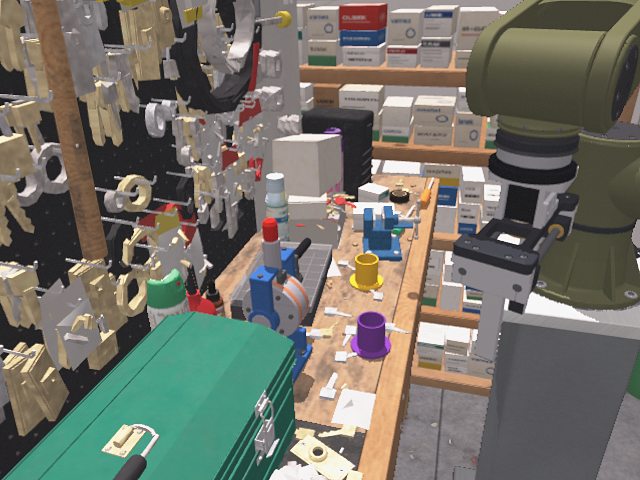

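View pics/top0.png

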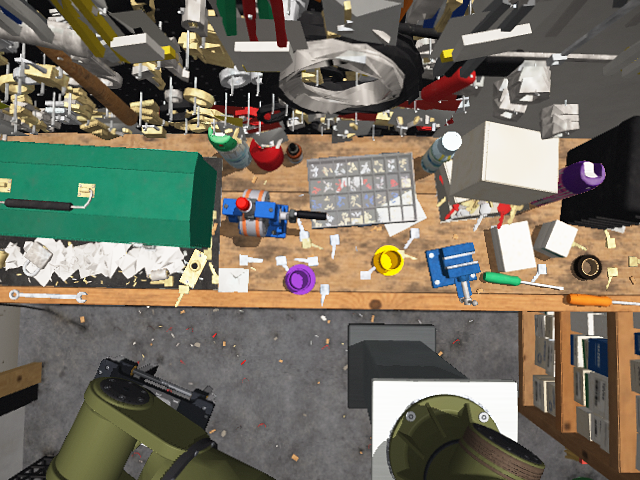

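The top view shows the blue stand with its red knob at (243,203) and the handle at (312,215). There are two cup-shaped things: purple at top (300,279) / side (371,335), and yellow at top (389,261) / side (367,270), which is the one meant at about (0.413, 0.125). The blue vise at (455,265) is a distractor. Next I'll check the choice in a close crop and check clearances around the gripper sweep.

```bash
cat > h.py <<'E'
from station import manip, fingers, optics, nets
import cv2,numpy as np
from scipy.spatial.transform import Rotation as R
def K(p):
    f=240/np.tan(np.radians(p["fov_y"]/2)); return np.array([[f,0,p["cx"]],[0,f,p["cy"]],[0,0,1.]])
def proj(p,X):
    Rw=R.from_quat(p["rotation"]).as_matrix().T
    return cv2.projectPoints(np.atleast_2d(np.array(X,float)),cv2.Rodrigues(Rw)[0],-Rw@p["eye"],K(p),np.array(p["D"]))[0][:,0]
def ray(p,uv):
    n=cv2.undistortPoints(np.array([[uv]],float),K(p),np.array(p["D"]))[0,0]
    d=R.from_quat(p["rotation"]).apply([*n,1]); return np.array(p["eye"]),d/np.linalg.norm(d)
def tri(pa,a,pb,b):
    o1,d1=ray(pa,a);o2,d2=ray(pb,b)
    s=np.linalg.lstsq(np.c_[d1,-d2],o2-o1,rcond=None)[0]
    x,y=o1+s[0]*d1,o2+s[1]*d2; return (x+y)/2,np.linalg.norm(x-y)
E
python3 - <<'E'
from h import *
s=optics.capture("side");t=optics.capture("top")
for n,a,b in(("boxA",(187,315),(197,152)),("boxB",(297,345),(190,243)),("boxB2",(297,345),(212,247)),("red",(193,268),(267,150)),("brown",(212,287),(293,152)),("green",(165,280),(217,133)),("knob",(270,222),(243,203))):
    x,g=tri(s,a,t,b);print(n,x.round(3),round(g,3))
S,T=s["color"][:,:,::-1].copy(),t["color"][:,:,::-1].copy()
print("proj stand axis",proj(t,[[.501,.406,.12],[.493,.292,.12]]))
c=[[x,y,z] for x in(.44,.62) for y in(.255,.33) for z in(.2,.35)]
for I,p in((S,s),(T,t)):
    q=proj(p,c).round().astype(int)
    for i in range(8):
        for b in(1,2,4):
            if not i&b: cv2.line(I,tuple(map(int,q[i])),tuple(map(int,q[i|b])),(255,0,255),1)
a=cv2.resize(S[150:390,150:450],(750,600))[:, :]; b=cv2.resize(T[100:340,180:480],(750,600))
cv2.imwrite("pics/c1.png",a);cv2.imwrite("pics/c2.png",b)
E
```

```text
boxA [0.6   0.509 0.16 ] 0.026
boxB [0.434 0.523 0.151] 0.01
boxB2 [0.436 0.49  0.123] 0.007
red [0.631 0.386 0.152] 0.023
brown [0.638 0.338 0.087] 0.009
green [0.641 0.47  0.183] 0.005
knob [0.501 0.404 0.256] 0.0
proj stand axis [[255.25909117 213.37141857]
 [312.82255191 218.15154959]]
```

View pics/c1.png

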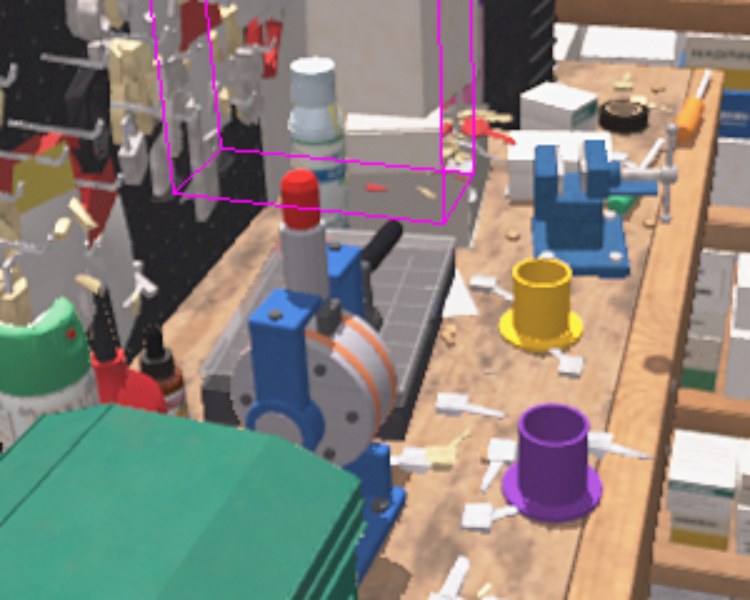

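View pics/c2.png

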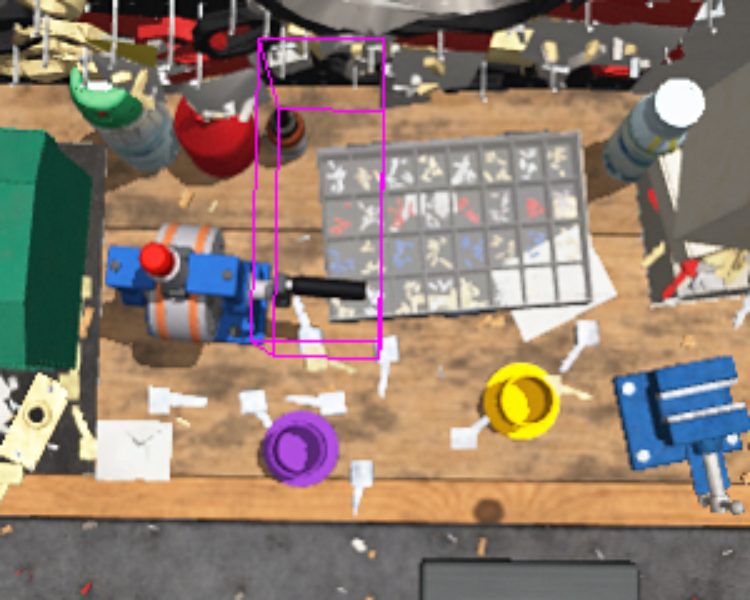

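The crops confirm yellow cup at side (541,300 in crop), upright and clear. The gripper sweep box touches neither the wall parts nor the bottles. Now the pin.

```bash
cat >> h.py <<'E'
YAW=-0.055
ST=np.array([.5015,.4055,0]); CUP=np.array([.413,.1255,0])
def down(yaw=YAW,s=1):
    y=s*np.array([np.cos(yaw),np.sin(yaw),0]);z=np.array([0,0,-1.]);x=np.cross(y,z)
    return R.from_matrix(np.c_[x,y,z]).as_quat()
def st(m=""):
    s=manip.read_state();print(m,round(s["time"],2),s["tcp_pos"].round(4),"F",s["wrist_force"].round(1),"gap",round(s["finger_gap"],4),"ff",round(float(s["finger_force"]),1));return s
E
python3 - <<'E'
from h import *
q=None
for s in(1,-1):
    js=[manip.solve_ik(p,down(s=s)) for p in([.5,.405,.36],[.5,.405,.25],[.413,.1255,.2],[.413,.1255,.085],[.455,.29,.12],[.53,.29,.12])]
    print(s,[None if j is None else np.round(j,2).tolist() for j in js])
    if q is None and all(j is not None for j in js) and max(abs(j[5]) for j in js)<2.3: q=down(s=s);S=s
print(S)
manip.movel([.195,.514,.38],velocity=.3)
manip.move_ptp([*ST[:2],.33],q)
st("above")
s=optics.capture("side");t=optics.capture("top")
for p in(s,t): print([(np.round(d["position"],3).tolist(),round(d["confidence"],2)) for d in nets.tip_of(p,"lock_pin_knob")])
manip.movel([*ST[:2],.25],velocity=.12,contact_N=8); st("down")
fingers.command_gripper(0.015,25); st("grip")
E
```

```text
1 [[0.62, 0.47, 0.98, -0.0, 1.69, 0.68], [0.62, 0.5, 1.19, -0.0, 1.46, 0.68], [0.21, 0.06, 1.87, -0.0, 1.22, 0.27], [0.21, 0.22, 1.98, -0.0, 0.94, 0.27], [0.5, 0.39, 1.66, -0.0, 1.09, 0.55], [0.44, 0.52, 1.47, -0.0, 1.16, 0.5]]
-1 [[0.62, 0.47, 0.98, -0.0, 1.69, -2.46], [0.62, 0.5, 1.19, -0.0, 1.46, -2.46], None, None, None, None]
1
above 2.92 [0.5007 0.4063 0.3301] F [-0.3  0.2 -0.1] gap 0.094 ff 0.0
[([0.502, 0.411, 0.244], 0.71)]
[]
down 3.93 [0.5017 0.4057 0.2509] F [-0.7  0.4  0. ] gap 0.0941 ff 0.0
grip 5.04 [0.5015 0.4055 0.25  ] F [0.  0.3 0.7] gap 0.0216 ff 25.0
```

```bash
python3 - <<'E'
from h import *
manip.movel([*ST[:2],.285],velocity=.06); st()
manip.movel([*ST[:2],.34],velocity=.12); st("out")
manip.movel([CUP[0],CUP[1],.21],velocity=.25)
st("over cup")
s=optics.capture("side");t=optics.capture("top")
for p in(s,t):
  for n in("lock_pin_tip","cup_rim","lock_pin_knob"): print(n,[(np.round(d["position"],3).tolist(),round(d["confidence"],2)) for d in nets.tip_of(p,n)])
cv2.imwrite("pics/c3.png",np.hstack([cv2.resize(s["color"][180:330,280:480],(800,600))[:,:,::-1]]))
E
```

```text
5.78 [0.5014 0.4055 0.2847] F [-0.4 -0.3 -0.8] gap 0.0215 ff 25.0
out 6.38 [0.5014 0.4054 0.339 ] F [-0.4 -0.5 -0.1] gap 0.0216 ff 25.0
over cup 7.82 [0.4133 0.1261 0.2103] F [ 0.3 -0.1 -0.4] gap 0.0214 ff 25.0
lock_pin_tip [([0.41, 0.122, 0.13], 0.85)]
cup_rim [([0.368, 0.325, 0.056], 0.62), ([0.413, 0.124, 0.053], 0.61)]
lock_pin_knob [([0.411, 0.131, 0.205], 0.69)]
lock_pin_tip []
cup_rim [([0.374, 0.327, 0.051], 0.97), ([0.414, 0.124, 0.054], 0.91)]
lock_pin_knob []
```

View pics/c3.png

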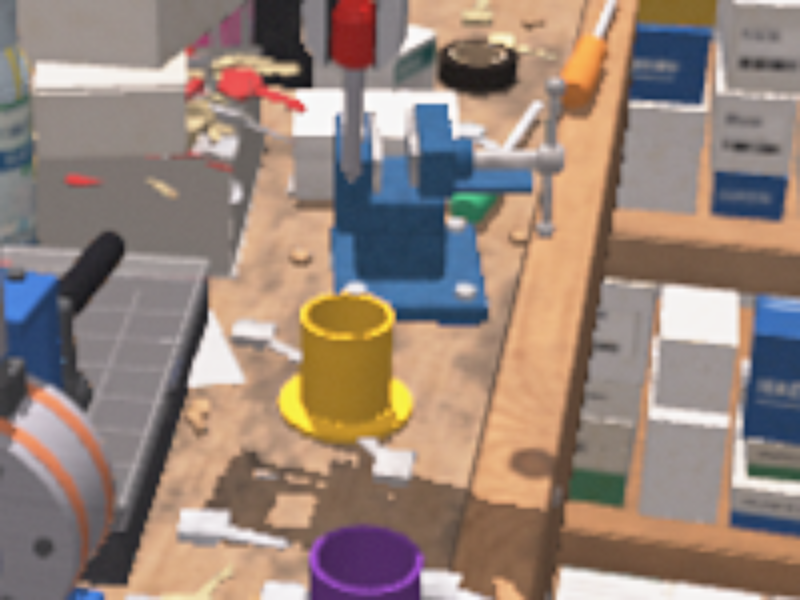

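The pin hangs upright with its tip at crop (352,180), right over the mouth of the yellow cup at (347,315). I'll lower it.

```bash
python3 - <<'E'
from h import *
c=[.4135,.1255]
print(manip.movel([*c,.105],velocity=.12,contact_N=6))
print(manip.movel([*c,.082],velocity=.03,contact_N=3)); st("down")
fingers.command_gripper(0.05); 
fingers.command_gripper(0.094); st("rel")
manip.movel([*c,.22],velocity=.2); st("up")
s=optics.capture("side");t=optics.capture("top")
for p in(s,t):
  for n in("lock_pin_tip","cup_rim","lock_pin_knob","crank_grip"): print(n,[(np.round(d["position"],3).tolist(),round(d["confidence"],2)) for d in nets.tip_of(p,n)])
cv2.imwrite("pics/c4.png",cv2.resize(s["color"][180:330,280:480],(800,600))[:,:,::-1])
E
```

```text
False
True
down 9.87 [0.4136 0.1255 0.0857] F [-1.5  0.1  7.5] gap 0.0214 ff 25.0
rel 11.32 [0.4132 0.1254 0.0856] F [ 0.2  0.4 -0.1] gap 0.0941 ff 0.0
up 12.15 [0.4131 0.1254 0.219 ] F [ 0.1 -0.  -0.2] gap 0.094 ff 0.0
lock_pin_tip [([0.497, 0.407, 0.001], 0.75)]
cup_rim [([0.412, 0.126, 0.053], 0.71)]
lock_pin_knob [([0.414, 0.13, 0.082], 0.74), ([0.413, 0.126, 0.054], 0.44)]
crank_grip [([0.495, 0.295, 0.158], 0.56)]
lock_pin_tip [([0.413, 0.125, 0.001], 0.53)]
cup_rim [([0.375, 0.326, 0.051], 0.61), ([0.414, 0.126, 0.055], 0.6)]
lock_pin_knob []
crank_grip [([0.494, 0.289, 0.159], 0.68)]
```

View pics/c4.png

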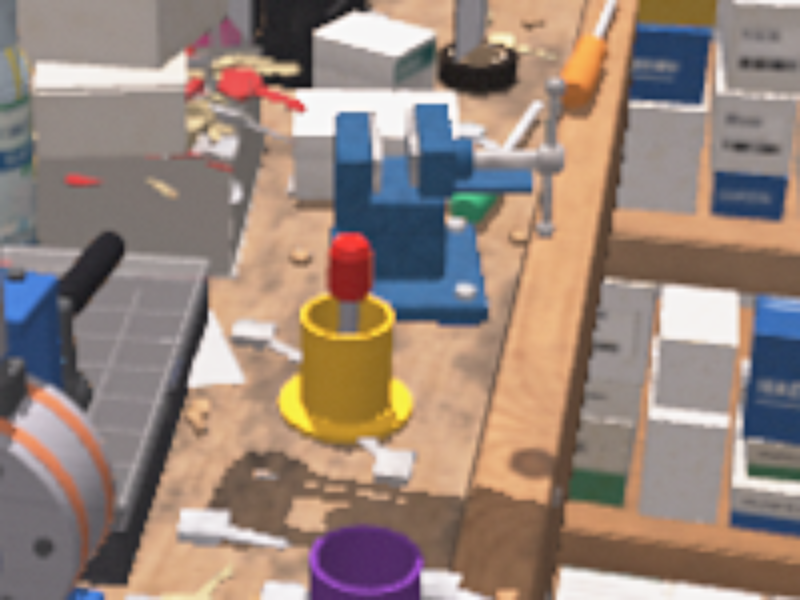

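The pin stands upright in the yellow cup, with the red knob at crop (350,268) and the cup upright. Now I'll grip the crank and make a first quarter turn, reading the force.

```bash
cat >> h.py <<'E'
CY=-.06; AX=np.array([np.cos(CY),np.sin(CY),0]); C=ST+.115*np.array([np.sin(CY),-np.cos(CY),0])+[0,0,.12]
def rad(t): return np.sin(t)*AX+np.cos(t)*np.array([0,0,1])
def tan(t): return np.cos(t)*AX-np.sin(t)*np.array([0,0,1])
def ft(t):
    F=manip.read_state()["wrist_force"]; return round(float(F@tan(t)),2),round(float(F@rad(t)),2),round(float(F[1]),1)
E
python3 - <<'E'
from h import *
q=down(CY)
print(C)
manip.move_ptp([C[0],C[1],.25],q)
manip.movel([C[0],C[1],.157],velocity=.12,contact_N=8); st("at")
fingers.command_gripper(0.01,40); s=st("grip")
P0=s["tcp_pos"]; P0=np.array([C[0],C[1],.157])
np.save("P0.npy",P0)
for k in range(1,10):
    t=np.radians(10*k)
    hit=manip.movel(P0+.036*(rad(t)-rad(0)),velocity=.04,contact_N=35)
    a=ft(t); manip.pause(.1); print(10*k,hit,a,ft(t))
    if hit: break
st("end")
E
```

```text
[0.49460414 0.29070694 0.12      ]
at 14.35 [0.4949 0.2907 0.1579] F [ 0.5 -0.5 -0.2] gap 0.0941 ff 0.0
grip 15.55 [0.494  0.2908 0.1569] F [-5.1  0.3  2.2] gap 0.0149 ff 40.0
10 False (-5.85, 0.05, -0.1) (-4.78, -0.02, -0.0)
20 False (-4.41, -2.28, -1.1) (-4.13, -2.99, -0.6)
30 False (-3.53, -4.92, -0.1) (-2.83, -4.81, -0.4)
40 False (-1.33, -7.2, -0.2) (-1.06, -6.27, 0.1)
50 False (0.01, -7.4, -1.0) (-0.5, -7.33, -0.5)
60 False (1.24, -8.54, -0.1) (1.63, -7.07, -0.3)
70 False (2.79, -8.78, -0.9) (2.0, -9.97, -0.0)
80 False (3.32, -10.01, -1.2) (3.23, -10.7, -2.1)
90 False (3.63, -11.0, -1.0) (3.34, -11.39, -1.8)
end 19.23 [0.5286 0.2883 0.1195] F [-11.5  -1.8  -3.3] gap 0.0152 ff 40.0
```

```bash
python3 - <<'E'
from h import *
import threading
P0=np.load("P0.npy"); out=[];go=True
def samp():
    import time
    while go:
        try: s=manip.read_state(); out.append((s["time"],s["tcp_pos"],s["wrist_force"]))
        except Exception as e: out.append(e);break
        time.sleep(.005)
th=threading.Thread(target=samp);th.start()
for k in(11,13,15):
    t=np.radians(10*k-10)
    manip.movel(P0+.036*(rad(t)-rad(0)),velocity=.04,contact_N=35)
go=False;th.join()
print(len(out))
last=-1
for o in out:
    if isinstance(o,Exception): print(o);continue
    if o[0]-last<.04: continue
    last=o[0]; h=o[1]-P0+.036*rad(0); t=np.arctan2(h@AX,h[2])
    print(round(o[0],2),round(np.degrees(t),1),"r",round(np.hypot(h@AX,h[2])*1e3,1),"Ft",round(o[2]@tan(t),1),"Fr",round(o[2]@rad(t),1))
E
```

```text
3
19.23 92.5 r 34.1 Ft 3.8 Fr -11.2
19.53 102.8 r 34.2 Ft 4.4 Fr -13.5
't'
```

```bash
python3 - <<'E'
from h import *
P0=np.load("P0.npy")
s0=st(); 
s=optics.capture("side");t=optics.capture("top")
for p in(s,t):
  for n in("crank_grip","rotor"): print(n,[(np.round(d["position"],3).tolist(),round(d["confidence"],2)) for d in nets.tip_of(p,n)] if n!="rotor" else "")
print((P0+.036*(rad(np.radians(140))-rad(0))).round(4))
cv2.imwrite("pics/c5.png",cv2.resize(s["color"][180:330,200:400],(800,600))[:,:,::-1])
E
```

```text
20.47 [0.5163 0.2892 0.0934] F [-13.6  -2.1   7.9] gap 0.0148 ff 40.0
crank_grip []
rotor 
crank_grip []
rotor 
[0.5177 0.2893 0.0934]
```

View pics/c5.png

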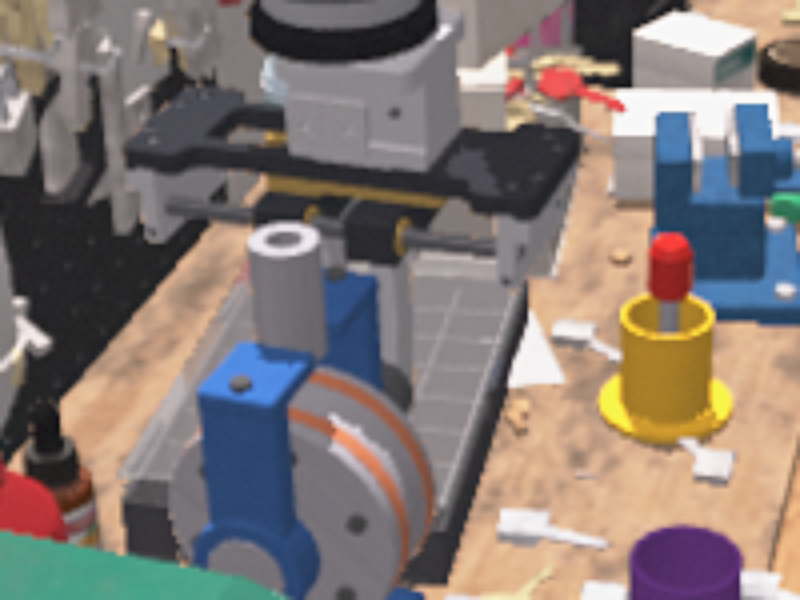

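```bash
python3 - <<'E'
from h import *
fingers.command_gripper(0.06); a=st("open")["tcp_pos"]
manip.movel([a[0],a[1],.24],velocity=.25); st("up")
s=optics.capture("side");t=optics.capture("top")
for p in(s,t):
  for n in("crank_grip","crank_centre","drum_centre","rotor_stand","guide_tube"): print(n,[(np.round(d["position"],3).tolist(),round(d["confidence"],2)) for d in nets.tip_of(p,n)])
cv2.imwrite("pics/c6.png",np.hstack([cv2.resize(p["color"][y:y+120,x:x+80],(400,600))[:,:,::-1] for p,x,y in((s,250,220),(t,260,160))]))
E
```

```text
open 21.51 [0.5177 0.2893 0.0934] F [-0.7  0.3  0.8] gap 0.0602 ff 0.0
up 22.24 [0.5173 0.2891 0.2384] F [-0.3 -0.  -1.3] gap 0.0599 ff 0.0
crank_grip []
crank_centre [([0.491, 0.295, 0.12], 0.68)]
drum_centre [([0.503, 0.403, 0.119], 0.82)]
rotor_stand [([0.499, 0.407, 0.003], 0.64)]
guide_tube [([0.503, 0.404, 0.23], 0.81)]
crank_grip []
crank_centre []
drum_centre [([0.502, 0.406, 0.117], 0.84)]
rotor_stand [([0.5, 0.404, 0.002], 0.64)]
guide_tube [([0.5, 0.405, 0.23], 0.75)]
```

View pics/c6.png

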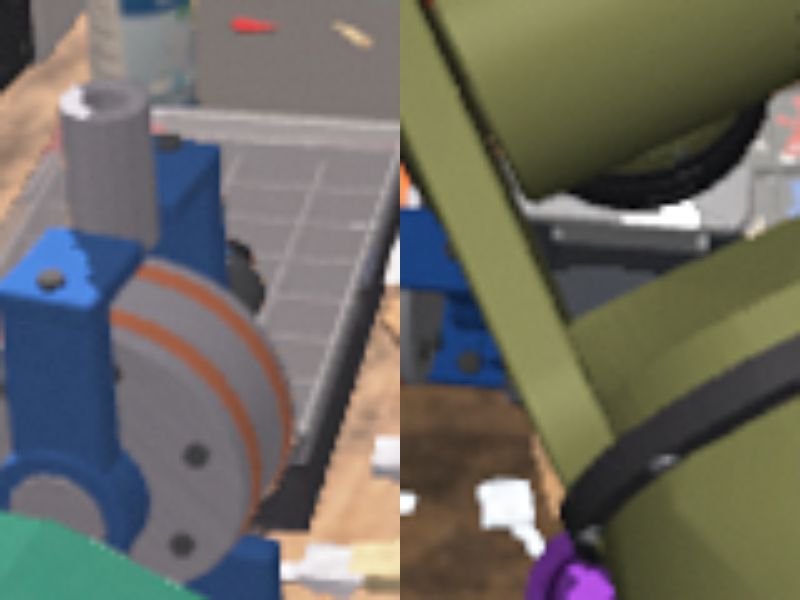

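```bash
python3 - <<'E'
from h import *
P0=np.load("P0.npy"); T=P0+.036*(rad(np.radians(140))-rad(0))
fingers.command_gripper(0.0,10)
manip.movel([T[0],T[1],.165],velocity=.2)
print(manip.movel([T[0],T[1],.105],velocity=.05,contact_N=3)); z=st("touch")["tcp_pos"][2]
print("handle z",z-.019-.008)
manip.movel([T[0],T[1],.165],velocity=.2)
fingers.command_gripper(0.06,10)
manip.movel([T[0],T[1],z-.027],velocity=.15,contact_N=6); st("at")
fingers.command_gripper(0.012,10); st("grip10")
fingers.command_gripper(0.012,40); st("grip40")
E
```

```text
True
touch 25.23 [0.5172 0.2891 0.1182] F [0.2 0.3 0.5] gap 0.0002 ff 0.0
handle z 0.0911546156536191
at 27.27 [0.5181 0.2895 0.092 ] F [-0.3 -0.4  0.7] gap 0.0599 ff 0.0
grip10 28.03 [0.5154 0.2895 0.0905] F [-15.1   0.5   1.9] gap 0.0158 ff 10.0
grip40 28.25 [0.5153 0.2895 0.0905] F [-16.5   1.6   1.9] gap 0.015 ff 40.0
```

```bash
cat >> h.py <<'E'
C2=np.array([.4938,.2905,.120])
def step(deg,v=.02,C=C2,r=.036):
    t=np.radians(deg); g=C+r*rad(t)
    g[1]=C[1]+np.sin(CY)*r*np.sin(t)
    hit=manip.movel(g,velocity=v,contact_N=40)
    s=manip.read_state();F=s["wrist_force"];e=(s["tcp_pos"]-g)*1e3
    h=s["tcp_pos"]-C; row=[s["time"],deg,F@tan(t),F@rad(t),F[1],e@tan(t),e@rad(t)]
    print(np.round(row,2).tolist(),"HIT" if hit else "")
    with open("log.txt","a") as f: f.write(" ".join(map(str,row))+"\n")
    return hit
E
python3 - <<'E'
from h import *
for d in range(150,241,10):
    if step(d): break
E
```

```text
[28.72, 150.0, 1.38, 4.77, 4.46, 0.01, 0.13] 
[29.18, 160.0, 0.23, 7.82, 6.09, 0.36, 0.36] 
[29.65, 170.0, 0.12, 9.31, 6.71, 0.62, 0.63] 
[30.12, 180.0, 0.21, 10.4, 8.61, 0.8, 0.9] 
[30.58, 190.0, 0.08, 9.32, 9.03, 0.86, 1.13] 
[31.05, 200.0, -0.33, 9.7, 8.36, 0.81, 1.35] 
[31.52, 210.0, -1.19, 10.02, 10.06, 0.69, 1.47] 
[31.98, 220.0, -0.65, 9.26, 11.4, 0.52, 1.56] 
[32.45, 230.0, -1.56, 9.5, 10.31, 0.31, 1.6] 
[32.92, 240.0, -4.21, 8.17, 10.46, 0.08, 1.58]
```

```bash
cat > turn.py <<'E'
from h import *
import sys,json
from scipy.optimize import least_squares
def fitC():
    L=np.loadtxt("log.txt"); t=np.radians(L[:,1]); r=.036+L[:,6]/1e3; u=r*np.sin(t)+L[:,5]/1e3*np.cos(t); w=r*np.cos(t)-L[:,5]/1e3*np.sin(t)
    return least_squares(lambda c:np.hypot(u-c[0],w-c[1])-.036,[0,0]).x
def run(degs,v,O,yo,Cw):
    out=[]
    for d in degs:
        t=np.radians(d); g=Cw+.036*rad(t)+O*rad(t)+np.array([0,yo,0])
        hit=manip.movel(g,velocity=v,contact_N=40)
        s=manip.read_state();F=s["wrist_force"];p=s["tcp_pos"]-Cw;th=np.degrees(np.arctan2(p@AX,p[2]))%360
        row=[s["time"],d,th,F@tan(np.radians(th)),F@rad(t),F[1],np.hypot(p@AX,p[2])*1e3,p[1]*1e3]
        print(np.round(row,2).tolist(),"HIT" if hit else ""); out.append(row)
        O+=.4*(F@rad(t))/6000; yo+=.4*F[1]/6000
        if hit: break
    with open("log2.txt","a") as f:
        for r in out: f.write(" ".join(map(str,r))+"\n")
    json.dump([O,yo],open("oy.json","w"))
    return O,yo
E
python3 - <<'E'
from turn import *
c=fitC(); print("dc mm",c*1e3)
Cw=C2+c[0]*AX+[0,0,c[1]]; np.save("Cw.npy",Cw); print(Cw)
run(range(255,316,15),.03,0,.001,Cw)
E
```

```text
dc mm [-1.32289386 -0.91622145]
[0.49247949 0.29057933 0.11908378]
[33.38, 255.0, 255.17, -1.35, 1.37, 3.07, 36.17, 3.11] 
[33.84, 270.0, 270.13, -2.46, 0.11, -0.43, 36.14, 3.22] 
[34.31, 285.0, 285.71, -3.01, -0.36, -0.28, 36.08, 3.16] 
[34.78, 300.0, 300.54, -5.27, -3.54, -0.21, 36.07, 2.92] 
[35.24, 315.0, 314.96, -7.67, -4.13, -2.79, 35.95, 2.5]
```

```bash
python3 - <<'E'
from turn import *
Cw=np.load("Cw.npy");O,y=json.load(open("oy.json"))
O,y=run(range(330,391,15),.03,O,y,Cw)
print("rev"); O,y=run(range(375,224,-15),.03,O,y,Cw)
E
```

```text
[35.7, 330.0, 329.49, -8.47, -2.48, -1.69, 35.81, 1.99] 
[36.16, 345.0, 344.46, -8.16, -2.09, -1.85, 35.76, 1.35] 
[36.62, 360.0, 359.46, -7.62, -3.88, -2.73, 35.72, 0.68] 
[37.08, 375.0, 14.51, -6.28, -2.28, -3.06, 35.69, 0.02] 
[37.53, 390.0, 29.41, -5.68, -4.15, -2.25, 35.68, -0.64] 
rev
[37.98, 375.0, 14.56, -3.92, 3.92, -0.8, 35.43, -0.04] 
[38.43, 360.0, 359.77, -3.13, 7.26, 1.55, 35.37, 0.56] 
[38.89, 345.0, 344.3, -3.44, 6.57, 5.05, 35.44, 1.19] 
[39.35, 330.0, 328.78, -1.37, 1.97, 4.4, 35.65, 1.85] 
[39.81, 315.0, 313.63, -3.46, -0.14, 5.03, 35.84, 2.41] 
[40.28, 300.0, 299.03, -4.64, -0.34, 1.69, 35.95, 2.84] 
[40.73, 285.0, 284.44, -2.68, 1.92, -0.31, 36.01, 3.15] 
[41.2, 270.0, 269.73, -2.72, 1.43, -2.54, 36.08, 3.28] 
[41.67, 255.0, 254.93, -1.06, 2.74, -1.87, 36.19, 3.17] 
[42.13, 240.0, 240.07, 0.04, 2.46, -0.43, 36.24, 2.91] 
[42.6, 225.0, 225.12, 2.24, 1.5, -1.37, 36.36, 2.52]
```

```bash
python3 - <<'E'
from turn import *
Cw=np.load("Cw.npy");O,y=json.load(open("oy.json"))
O,y=run(range(210,89,-15),.03,O,y,Cw)
print("fwd"); O,y=run(range(105,241,15),.03,O,y,Cw)
L=np.loadtxt("log2.txt"); d=np.r_[1,np.sign(np.diff(L[:,1]))]; t=np.radians(L[:,2])
def fit(m):
    B=np.c_[np.sin(t),np.cos(t),-d][m]; x,_,_,_=np.linalg.lstsq(B,L[m,3],rcond=None); res=L[m,3]-B@x
    ph=np.degrees(np.arctan2(x[1],x[0])); print("A",np.hypot(x[0],x[1]),"f",x[2],"down",(180-ph)%360,"rms",res.std())
fit(d!=0); fit(d>0); fit(d<0)
E
```

```text
[43.07, 210.0, 210.19, 3.96, 0.28, -2.38, 36.43, 1.99] 
[43.53, 195.0, 195.37, 5.54, -2.65, -1.78, 36.5, 1.36] 
[44.0, 180.0, 180.96, 6.92, -2.29, -0.78, 36.52, 0.67] 
[44.47, 165.0, 166.75, 8.54, -3.29, -0.82, 36.44, 0.03] 
[44.93, 150.0, 152.59, 8.54, -1.22, -0.22, 36.31, -0.61] 
[45.4, 135.0, 137.77, 9.04, 0.58, -0.0, 36.13, -1.15] 
[45.87, 120.0, 120.87, 11.86, 1.94, -0.84, 35.97, -1.61] 
[46.33, 105.0, 103.1, 6.01, -4.18, -4.15, 36.1, -1.87] 
[46.8, 90.0, 87.71, 3.64, -6.03, -3.47, 36.05, -1.93] 
fwd
[47.26, 105.0, 101.78, -3.71, -2.6, -3.01, 35.99, -1.9] 
[47.72, 120.0, 118.7, 1.1, 6.66, 0.47, 35.84, -1.72] 
[48.18, 135.0, 134.46, 0.38, 8.03, 2.69, 35.86, -1.36] 
[48.64, 150.0, 150.39, 2.44, 4.16, 4.61, 36.1, -0.8] 
[49.11, 165.0, 165.38, 3.45, -0.13, 4.73, 36.3, -0.15] 
[49.58, 180.0, 180.35, 3.12, 0.26, 3.24, 36.37, 0.58] 
[50.04, 195.0, 195.33, 2.35, -1.04, 1.56, 36.44, 1.28] 
[50.51, 210.0, 210.51, 3.27, 0.58, 1.53, 36.44, 1.93] 
[50.98, 225.0, 225.53, 2.51, -0.39, 0.19, 36.41, 2.5] 
[51.44, 240.0, 240.38, 1.12, -1.87, 0.88, 36.35, 2.9] 
A 5.70829896727333 f 1.8406080332091483 down 248.35670756501514 rms 1.8417243139368855
A 5.561284392059176 f 2.403912692403474 down 271.8821640301269 rms 0.9991950374888307
A 6.493530489039947 f 2.062657139262663 down 230.72949966912464 rms 1.389068504235017
```

```bash
python3 - <<'E'
from turn import *
Cw=np.load("Cw.npy");O,y=json.load(open("oy.json"))
run([255,247],.02,O,y,Cw)
manip.pause(.8); s=st("final"); print(np.abs(s["joint_vel"]).max())
p=optics.capture("side"); print([(np.round(d["position"],3).tolist(),round(d["confidence"],2)) for n in("lock_pin_knob","cup_rim") for d in nets.tip_of(p,n)])
manip.close_job()
E
```

```text
[52.07, 255.0, 254.79, -6.01, -1.95, 1.46, 36.32, 3.14] 
[52.47, 247.0, 247.29, 2.87, 0.07, -0.7, 36.3, 3.03] 
final 53.27 [0.4592 0.2937 0.105 ] F [-2.4 -2.1  4.8] gap 0.0145 ff 40.0
0.0020043245734405273
[([0.414, 0.129, 0.08], 0.69), ([0.37, 0.327, 0.055], 0.73), ([0.412, 0.126, 0.051], 0.72)]
the job is handed in; nothing more can be done
```

I handed the job in at 53.3 s: the lock pin stands in the yellow cup, the rotor was turned just over a full turn, and it was left at rest at about 247° with the crank handle still gripped. I estimate 247° puts the heavy side straight down, probably to within about 10°; fits to forward-only and reverse-only readings differed widely (272° and 231°), so I relied on averaging the two directions.

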